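# Load the tape roll and send its tray down the rollers into the station bay

### The job

Put the tape roll on the upright spindle of the tray while the tray is still out on the open end of the roller track, and let go of it when it sits right down. Then push the tray along the rollers, never lifting it off them, into the bay until you feel the spring catch snap shut behind it, without forcing it on against the end stop (stay under 25 N), and leave it locked there between the catch and the spring buffer, with the roll still seated on its spindle. Leave the setting block, the plug gauge and the bit strip where they are.

Things in the scene. Friction and masses are not known exactly. Their poses are not given: they have to be found in the camera images.
- roll_center (a point): Loose white tape roll with a brown core, standing flat on the bench: outer diameter 58 mm, height 34 mm, 50 g, with a round hole right through, about 30 mm as seen, that freely passes a 20 mm bar. This point is its centre, half-way up (17 mm above its underside); z is the hole's axis.
- tray: Loose grey open tray, 100 long (x, its way of travel) x 80 wide x 30 mm high, walls 4 mm, 0.4 kg +-30 %, standing on the rollers, on which it rolls freely. Origin: centre of its underside; x points to the bay. A grey hub 50 mm across fills its middle up to wall-top level (30 mm above the origin); there the roll rests, its centre 47 mm above the origin. The steel spindle stands out of the hub.
- spindle_top (a point): Top of the tray's steel spindle: 15 mm in diameter, 40 mm tall above the hub, tapering to 8 mm over the last 8 mm. 70 mm above the tray's underside, on the tray's centre line.
- push_face (a point): Middle of the outer face of the tray's rear wall, the wall to push on: 50 mm behind the tray's centre and half-way up, 15 mm above its underside.
- track: Fixed roller track 350 mm long (x from -178 mm, open end at the right, to +172 mm, far end of the bay), some 110 mm wide. Origin: at bench level on the centre line; x points into the bay. 14 free rollers, 16 mm thick, 25 mm apart, tops 42 mm above the origin. Aluminium rails 54 mm high stand 94 mm apart inside up to x = -50 mm and close in evenly to 85 mm at x = -20 mm.
- bay_mouth (a point): Mouth of the bay: roller-top level, centre line, track x = -20 mm; from here on the rails are 85 mm apart. A steel end stop with the catch and the buffer is clamped on the bay's rails. Its place differs each time and is not measured: the catch's tip, and so the rear wall of a locked-in tray, lies anywhere from 24 to 60 mm past this point.
- catch (a joint): Spring catch of the end stop, a dark steel finger pivoted above the track's +y rail, 59 to 71 mm above the bench, slanting inward toward the far end. Rad: 0 = shut (tip 10 mm inside the rail), up to 0.45 as a passing tray presses it aside. Passing it takes only 1 to 2 N; it springs shut behind the tray's rear wall once the buffer is pressed in about 4 mm.
- buffer (a joint): Spring buffer of the end stop, a black rubber pad 50 mm wide that meets the tray's front wall. Metres: 0 = out, growing to 0.012 pressed in. It pushes back with 2.4 N at 0, 4 N at 0.004 and 7.2 N at 0.012, where it is hard up and the force rises sharply. With a tray locked in it stays pressed in about 4 mm.
- setting_block: Bystander: ground steel block 25 x 50 x 25 mm lying on the bench. Origin: centre of its underside.
- plug: Bystander: steel plug gauge, a rod 108 mm long (y) and 19 mm thick, lying on the bench. Origin: centre of its underside.
- bit_holder: Bystander: black rubber strip 18 x 75 (y) mm with five bits standing in it, 32 mm high. Origin: centre of its underside.
- clamp_fixture: Obstacle: fixed toggle-clamp fixture between the roll and the track, base 110 (x) x 178 (y) mm, origin at bench level near the middle of its base. Its red handle, at the end toward the track, rises 162 mm above the bench: carry the roll over it or round it.
Not all that is in view belongs to the job. There is more than one size of the part that bears roll_center; the job needs the middle-sized.

How it is judged:
On the way, in this order (a step that is already met when the one before it is completed fails the run):
1. the roll sits down on the spindle and is let go, the tray still outside the bay (horizontal distance between roll_center and tray below 0.007 m and z of roll_center in the frame of tray between 0.044 and 0.05 m and contact force between the fingers and tape_roll below 0.1 N and x of tray in the frame of track below -0.03 m), for 0.2 s.
2. the tray runs into the bay against the buffer (value of joint buffer above 0.001 m and x of tray in the frame of track above 0.03 m).
At the end, for the whole second after the job is handed in: Tray at rest on the rollers in the bay (height within 4 mm, in line within 0.08 rad), locked in: catch under 0.06 rad, buffer held pressed in 1.5 to 9 mm; roll down on its spindle (centre within 7 mm of the tray's centre line, 44 to 50 mm above its underside) (value of joint catch below 0.06 rad and value of joint buffer between 0.0015 and 0.009 m and x of tray in the frame of track above 0.045 m and z of tray in the frame of track between 0.038 and 0.046 m and angle between the x axis of tray and the x axis of track, either way round below 0.08 rad and horizontal distance between roll_center and tray below 0.007 m and z of roll_center in the frame of tray between 0.044 and 0.05 m and linear speed of tray below 0.01 m/s); the robot touches nothing.
It fails at once if the tray is lifted off the rollers (over 12 mm) (z of tray in the frame of track above 0.054 m).
It fails at once if the gripper forces the tray against the hard-up buffer with more than 25 N (contact force between the fingers and tray above 25 N and value of joint buffer above 0.0115 m).
It fails at once if the setting block is disturbed (over 15 mm) (distance of setting_block from where it was at the start of the episode above 0.015 m).
It fails at once if the plug gauge is disturbed (over 15 mm) (distance of plug from where it was at the start of the episode above 0.015 m).
It fails at once if the bit strip is disturbed (over 15 mm) (distance of bit_holder from where it was at the start of the episode above 0.015 m).
It also fails if it takes over 59 s, if anything falls off the work surface, if the arm or the gripper's body presses on something with over 40 N, if the wrist force passes 120 N, or if a joint passes its speed limit or range.

### The arm

A 7-joint arm with a two-finger parallel gripper is mounted at the origin on a cart in front of the work surface, level with it; the furniture and walls round the work are solid. World frame = base frame: x ahead of the robot, y to its left, z up, the work surface at z = 0. Lengths are in m, angles in rad, forces in N, time in s.
With the tool pointing down it reaches from about 0.425 to 0.975 m from the base axis. Payload 16.7 kg.
Tool frame: the origin (TCP) lies midway between the tips of the shut fingers; the grasp point (between the pads) lies pinch_z behind it (pinch_z is the distance from the TCP to the grasp point, in m); z points along the fingers, y is the line along which they close (so a half turn about z gives the same grasp; the last joint's range is limited). The gripper opens to 85 mm and grips with 20 to 120 N. Pads are 22 mm wide; open, the fingers measure 114 mm over their backs; the gripper's body (76 mm by 85 mm) begins 54 mm behind the grasp point. The pads swing forward as they close: fully open they stand 13 mm farther back than shut.
Start: joints at [1.028, 0.426, 0.074, 1.606, -0.034, 1.111, -0.067], TCP at [0.259, -0.623, 0.206] pointing down, gripper open.
Joint ranges: [-2.85, 2.85], [-0.5, 2.14], [-1.23, 1.37], [0.21, 2.46], [-1.02, 4.16], [0.16, 2.05], [-2.73, 2.73]. Speed limits (rad/s): [1.89, 1.89, 2.39, 2.39, 3.01, 3.01, 3.01].

### API

Orientations are given as a unit quaternion [w, x, y, z].
In Python, from cell import get_state, camera, sign_off, pinch_z gives the robot as it stands.
- The arm moves only by the tool servo_tool, never from a script. Its arguments are lists of equal length, an entry for each row: "linear": the shift along the tool's x, y, z in m, a list of three; "delta_rot": the turn, a rotation vector about the tool's x, y, z in degrees, a list of three; "grip": the opening, from 0 (shut) to 1 (fully open). A call has 1 to 12 rows; each row is the pose to reach, as a shift and turn from the pose commanded when the call began, along the tool's axes at that moment; what a row does not reach only later rows make up. A row lasts 1/8 s, in which the tool goes at most 62.5 mm and 10.7 degrees, less where a joint would pass 70% of its speed; a pose out of reach is approached as far as the arm can. A call with a gripper value outside its range is refused whole. The fingers move at their own pace and stop on an object; "squeeze" is the grip in N (left out, the last holds). Time passes only in rows, so rows that repeat a pose let the fingers close. It gives the time, the measured TCP pose, the force, the opening and the grip force at its end, in the units of the state.
- get_state(): the state, without advancing time (a new reading comes with each control period).
- camera(name): name is "scene" or "top" or "wrist"; returns a dict with "color" (480x640x3 uint8, red, green, blue), "mtx" (3x3 intrinsics, pixels), "D" ([k1, k2, p1, p2, k3] as OpenCV has them; the pictures are not rectified), "R" (3x3) and "t" (3): a world point X has camera coordinates R X + t. Camera axes: x right, y down, z forward; pixel columns grow to the right and rows downward; lengths in m; the calibration is good to about 2 mm. A picture is of the moment at which its call begins. There is no depth.
- sign_off(): hands the job in; it is judged then, once.
The state is a dict: "time": time; "joint_pos": joint angles; "joint_vel": joint speeds; "effort": joint torques, N m; "tcp_pos": TCP position; "tcp_rot": TCP orientation; "ft_force": force on the tool from outside, world axes, zero at the start; "wrist_torque": the same for the moment, N m; "opening": opening from 0.0 (shut) to 1.0 (fully open); "grip_force": force on a finger pad.
Only numpy, scipy, OpenCV 4.12 (cv2) and the standard library are available. Lean on these libraries where they do the work, as an engineer would, in place of code of your own. Each camera call takes 0.05 s, during which the arm holds its last target. There are 200 camera calls.

## Working session

There is one attempt and no reset: what is moved stays moved. The work goes in short steps, Python scripts to look and compute and a tool call to move; the robot and the scene stay as the last step left them, time stands still between calls to the robot, and variables do not carry over. Pictures are saved under pics/ and viewed, at most 10 in all, crops included, and the job is handed in when it is done.

Besides the shell and the picture viewer there is one more tool, called after "Call:" as name(argument=value, ...), one argument or row to a line, values as JSON. servo_tool: Moves the arm, as the interface text tells. Its arguments: {"type":"object","properties":{"linear":{"type":"array"},"delta_rot":{"type":"array"},"grip":{"type":"array"},"squeeze":{"type":"number"}},"required":["linear","delta_rot","grip"]}

```bash
mkdir -p pics
cat > h.py <<'E'
import numpy as np, cv2
from cell import get_state, camera, sign_off, pinch_z
def save(c,n): cv2.imwrite('pics/'+n+'.png',c['color'][:,:,::-1])
def ray(c,uv):
    p=cv2.undistortPoints(np.array([[uv]],float),c['mtx'],np.array(c['D'],float))[0,0]
    R=np.array(c['R']);return -R.T@np.array(c['t']), R.T@np.array([p[0],p[1],1])
def onz(c,uv,z):
    o,d=ray(c,uv);return o+d*(z-o[2])/d[2]
def proj(c,X):
    return cv2.projectPoints(np.array([X],float),cv2.Rodrigues(np.array(c['R']))[0],np.array(c['t'],float),c['mtx'],np.array(c['D'],float))[0][0,0]
E
python3 - <<'E'
from h import *
import pickle
d={n:camera(n) for n in('top','scene')}
for n in d: save(d[n],n+'0'); print(n,-np.array(d[n]['R']).T@d[n]['t'])
pickle.dump(d,open('c0.pkl','wb'))
s=get_state();print(s['tcp_pos'],s['tcp_rot'],s['time'],pinch_z,s['ft_force'])
E
```

```text
top [ 0.3566787  -0.03495013  1.14632023]
scene [-0.12891405 -0.88284971  0.65410063]
[ 0.25880768 -0.62294566  0.20504921] [-6.01406722e-04  9.80678743e-01  1.95624160e-01 -1.73121772e-04] 0.1 0.0187 [ 0.58718243 -0.09957034  0.00766745]
```

View pics/top0.png

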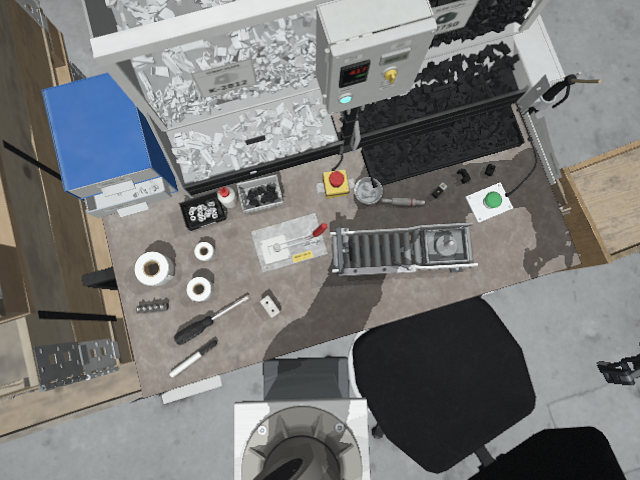

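View pics/scene0.png

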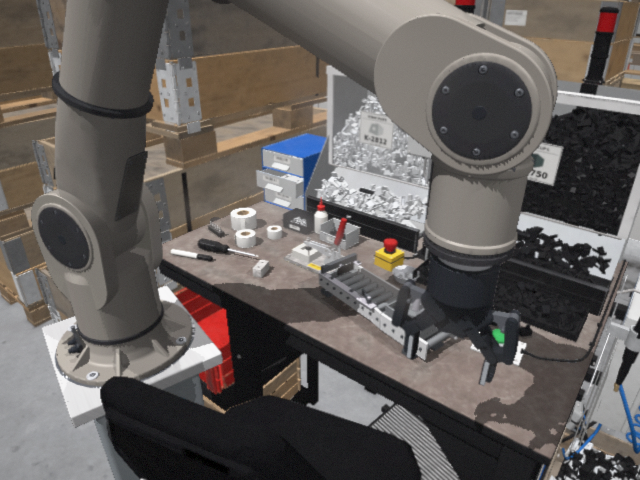

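The top view shows three white rolls: large (152,267), middle (200,289) and small (204,251). The tray is at the right end of the track (445,243), with the bay to the left near (345,250) and the clamp's red handle at (320,230). I'll enlarge both areas and measure.

Run:
```python
from h import *
import pickle
d=pickle.load(open('c0.pkl','rb'));c=d['top']
im=c['color'][:,:,::-1].copy()
a=cv2.resize(im[205:290,320:485],(800,412),interpolation=cv2.INTER_CUBIC)
b=cv2.resize(im[230:310,125:225],(235,188))
cv2.imwrite('pics/crop1.png',a)
hsv=cv2.cvtColor(im,cv2.COLOR_BGR2HSV)
m=((hsv[...,2]>185)&(hsv[...,1]<45)).astype(np.uint8)
cs,_=cv2.findContours(m,cv2.RETR_EXTERNAL,cv2.CHAIN_APPROX_NONE)
for k in cs:
    x,y,w,h=cv2.boundingRect(k)
    if 120<x<225 and 230<y<310 and w>12:
        (u,v),r=cv2.minEnclosingCircle(k)
        e=cv2.fitEllipse(k)
        p=onz(c,e[0],.034);q=onz(c,(e[0][0]+r,e[0][1]),.034)
        print(x,y,w,h,e,p,2*np.linalg.norm(q-p)*1000)
```

```text
212 297 36 22 ((231.22702026367188, 306.7406311035156), (2.2335314750671387, 42.45433807373047), 58.64856719970703) [0.37885368 0.15732994 0.034     ] 97.709074558066
187 277 24 24 ((198.39718627929688, 288.65264892578125), (23.170434951782227, 24.15630340576172), 46.06312561035156) [0.42432146 0.23631767 0.034     ] 60.425397290720234
134 252 35 34 ((151.14947509765625, 268.1427307128906), (32.48539733886719, 33.72003173828125), 52.239234924316406) [0.47719302 0.35099375 0.034     ] 83.98084353555272
194 242 19 19 ((203.3235626220703, 250.7611083984375), (17.76787567138672, 18.20964813232422), 64.2100830078125) [0.51622502 0.22551487 0.034     ] 46.209875711065074
```

View pics/crop1.png

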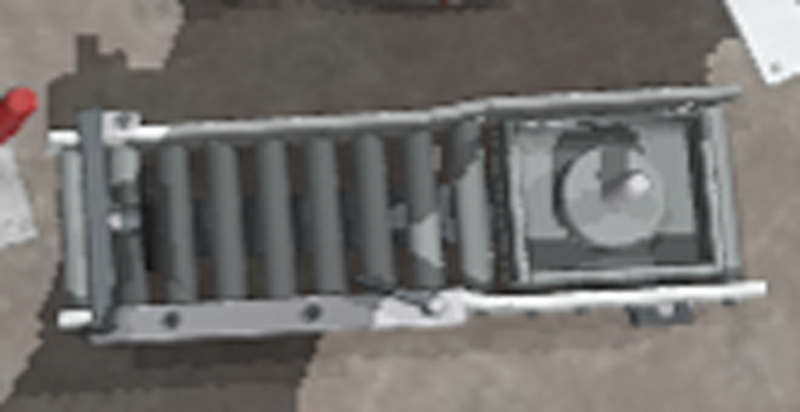

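The crop shows the spindle tip at (637,183), the hub centre at (613,195) and the rail ends at (50,138), (62,320), (738,92) and (765,288). The taper ends near (430,118), and the catch finger on the lower rail has its tip at about (365,281).

Run:
```python
from h import *
import pickle
d=pickle.load(open('c0.pkl','rb'));c=d['top']
f=lambda u,v,z:onz(c,(320+u*165/800-.4,205+v*85/412-.4),z)
sp=f(637,183,.112);hub=f(613,195,.072)
R=(f(738,92,.054)+f(765,288,.054))/2;L=(f(50,138,.054)+f(62,320,.054))/2
ax=(L-R)/np.linalg.norm(L-R)
print('sp',sp,'hub',hub,'R',R,'L',L,np.linalg.norm(L-R),'yaw',np.degrees(np.arctan2(ax[1],ax[0])))
O=R+ax*.178;n=np.array([-ax[1],ax[0],0])
for nm,P in dict(sp=sp,hub=hub,tip=f(365,281,.065),piv=f(440,305,.065),taper=f(430,118,.054),tap2=f(485,105,.054),stop=f(100,200,.08),pad=f(145,220,.06)).items(): print(nm,(P-O)@ax,(P-O)@n)
s=get_state();p=s['tcp_pos'];q=s['tcp_rot']
from scipy.spatial.transform import Rotation as Ro
M=Ro.from_quat([q[1],q[2],q[3],q[0]]).as_matrix();print(M.round(3))
print('to roll, tool axes',M.T@(np.array([.4243,.2363,.2])-p))
```

```text
sp [ 0.50881543 -0.35800609  0.112     ] hub [ 0.50908366 -0.35830064  0.072     ] R [ 0.51261961 -0.43277682  0.054     ] L [ 0.50251462 -0.08588538  0.054     ] 0.34703859218471816 yaw 91.66856173577627
sp -0.10315020773049954 0.001625412326078293
hub -0.10345243761853255 0.0013658716740055149
tip 0.020120529834530488 0.035974979431595576
piv -0.015479331550136685 0.04980453993161702
taper -0.021513140123904408 -0.045038894465733816
tap2 -0.049639576878351035 -0.05008378639217513
stop 0.14811169627855977 -0.009232067096788409
pad 0.12514808371427313 -0.0008840328581449986
[[ 0.923  0.384 -0.001]
 [ 0.384 -0.923  0.001]
 [-0.    -0.001 -1.   ]]
to roll, tool axes [ 0.48250966 -0.72997659  0.00590942]
```

Call:
servo_tool(
  linear=[
    [0.385, -0.298, -0.045],
    [0.385, -0.298, -0.045],
    [0.385, -0.298, -0.045],
    [0.385, -0.298, -0.045],
    [0.385, -0.298, -0.045],
    [0.385, -0.298, -0.045],
    [0.385, -0.298, -0.045],
    [0.385, -0.298, -0.045],
    [0.482, -0.73, -0.045],
    [0.482, -0.73, -0.045],
    [0.482, -0.73, -0.045],
    [0.482, -0.73, -0.045],
  ],
  delta_rot=[
    [0, 0, 5],
    [0, 0, 10],
    [0, 0, 15],
    [0, 0, 21],
    [0, 0, 21],
    [0, 0, 21],
    [0, 0, 21],
    [0, 0, 21],
    [0, 0, 21],
    [0, 0, 21],
    [0, 0, 21],
    [0, 0, 21],
  ],
  grip=[1, 1, 1, 1, 1, 1, 1, 1, 1, 1, 1, 1],
)

```text
time: 1.6
tcp_pos: [0.4564, 0.0477, 0.2508]
tcp_rot: [0.0, 1.0, 0.014, 0.0]
ft_force: [1.0, 0.6, 1.0]
opening: 1.006
grip_force: 0.0
```

Call:
servo_tool(
  linear=[
    [-0.027, -0.189, 0.05],
    [-0.027, -0.189, 0.05],
    [-0.027, -0.189, 0.05],
    [-0.027, -0.189, 0.05],
    [-0.027, -0.189, 0.05],
    [-0.027, -0.189, 0.05],
  ],
  delta_rot=[
    [0, 0, 0],
    [0, 0, 0],
    [0, 0, 0],
    [0, 0, 0],
    [0, 0, 0],
    [0, 0, 0],
  ],
  grip=[1, 1, 1, 1, 1, 1],
)

```text
time: 2.35
tcp_pos: [0.4256, 0.2327, 0.2009]
tcp_rot: [0.0, 1.0, 0.013, 0.0]
ft_force: [-0.2, -0.2, 0.0]
opening: 1.001
grip_force: 0.0
```

Run:
```python
from h import *
s=get_state();print(s['time'],s['tcp_pos'],s['joint_pos'],s['joint_vel'],s['ft_force'])
c=camera('wrist');save(c,'w1')
hsv=cv2.cvtColor(c['color'],cv2.COLOR_RGB2HSV)
m=((hsv[...,2]>170)&(hsv[...,1]<45)).astype(np.uint8)
print(proj(c,[.4243,.2363,.034]))
for k in cv2.findContours(m,cv2.RETR_EXTERNAL,cv2.CHAIN_APPROX_NONE)[0]:
    if cv2.contourArea(k)>3000:
        (u,v),r=cv2.minEnclosingCircle(k);e=cv2.fitEllipse(k)
        p=onz(c,e[0],.034);print(e,(u,v),r,p,2e3*np.linalg.norm(onz(c,(e[0][0]+e[1][1]/2,e[0][1]),.034)-p))
```

```text
2.35 [0.42555787 0.23274218 0.20091318] [-0.15930567  0.15507884 -0.51732968  1.99966399  0.09093798  1.00876916
 -2.26533694] [ 0.00736873 -0.0057601   0.00033292  0.00072989 -0.0011084  -0.00099441
 -0.00211207] [-0.17337305 -0.15973715  0.03684063]
[314.40764916 214.08989232]
((187.33035278320312, 155.2809600830078), (87.8957290649414, 99.23583221435547), 135.1417999267578) (191.5150146484375, 154.25750732421875) 52.19741439819336 [0.47553084 0.35221179 0.034     ] 89.67545631374091
((548.8328247070312, 94.52507019042969), (134.96835327148438, 217.23110961914062), 65.50328826904297) (554.0, 95.0) 117.41389465332031 [0.53498362 0.03519569 0.034     ] 189.8874214134352
```

View pics/w1.png

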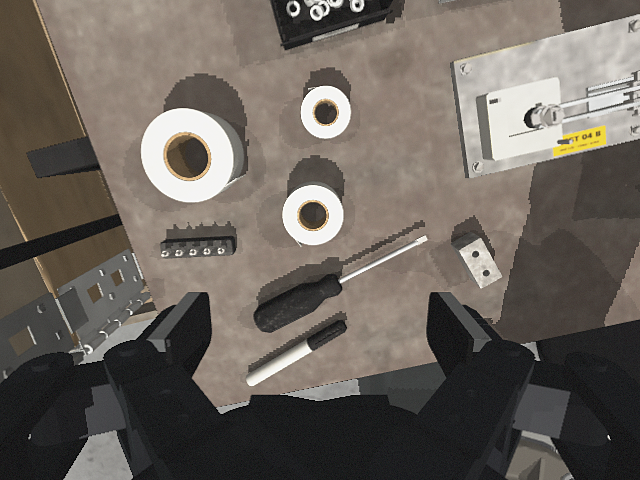

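The wrist view shows the middle roll at (313,215), within about 1 px of the prediction, and the space round it is free.

Call:
servo_tool(
  linear=[
    [-0.001, -0.0036, 0.05],
    [-0.001, -0.0036, 0.1],
    [-0.001, -0.0036, 0.15],
    [-0.001, -0.0036, 0.18],
    [-0.001, -0.0036, 0.2],
    [-0.001, -0.0036, 0.2],
    [-0.001, -0.0036, 0.2],
    [-0.001, -0.0036, 0.2],
    [-0.001, -0.0036, 0.2],
    [-0.001, -0.0036, 0.2],
    [-0.001, -0.0036, 0.2],
    [-0.001, -0.0036, 0.2],
  ],
  delta_rot=[
    [0, 0, 0],
    [0, 0, 0],
    [0, 0, 0],
    [0, 0, 0],
    [0, 0, 0],
    [0, 0, 0],
    [0, 0, 0],
    [0, 0, 0],
    [0, 0, 0],
    [0, 0, 0],
    [0, 0, 0],
    [0, 0, 0],
  ],
  grip=[0.88, 0.88, 0.88, 0.88, 0.88, 0.88, 0.88, 0.6, 0.5, 0.5, 0.5, 0.5],
  squeeze=25,
)

```text
time: 3.9
tcp_pos: [0.4248, 0.2377, 0.002]
tcp_rot: [-0.0, 1.0, 0.013, 0.001]
ft_force: [-0.7, -2.5, 13.0]
opening: 0.647
grip_force: 23.8
```

Call:
servo_tool(
  linear=[
    [0, 0, -0.05],
    [0, 0, -0.11],
    [0, 0, -0.17],
    [0, 0, -0.23],
    [0.003, 0.03, -0.258],
    [0.01, 0.09, -0.258],
    [0.017, 0.15, -0.258],
    [0.024, 0.21, -0.258],
    [0.031, 0.27, -0.258],
    [0.037, 0.33, -0.258],
    [0.044, 0.39, -0.258],
    [0.051, 0.45, -0.258],
  ],
  delta_rot=[
    [0, 0, 0],
    [0, 0, 0],
    [0, 0, 0],
    [0, 0, 0],
    [0, 0, 0],
    [0, 0, 0],
    [0, 0, 0],
    [0, 0, 0],
    [0, 0, 0],
    [0, 0, 0],
    [0, 0, 0],
    [0, 0, 0],
  ],
  grip=[0.5, 0.5, 0.5, 0.5, 0.5, 0.5, 0.5, 0.5, 0.5, 0.5, 0.5, 0.5],
)

```text
time: 5.4
tcp_pos: [0.4871, -0.2128, 0.2597]
tcp_rot: [0.0, 1.0, 0.014, 0.001]
ft_force: [1.4, 0.8, -0.4]
opening: 0.643
grip_force: 26.6
```

Run:
```python
from h import *
s=get_state();print(s['time'],s['tcp_pos'],s['tcp_rot'],s['joint_pos'],s['opening'],s['grip_force'],s['ft_force'])
c=camera('wrist');save(c,'w2')
print(proj(c,[.509,-.358,.112]))
```

```text
5.4 [ 0.48708953 -0.2127871   0.25967243] [1.93221486e-04 9.99906518e-01 1.36519957e-02 7.35599199e-04] [ 0.39817148  0.14883351 -0.11985258  1.85563369  0.01948223  1.1367297
 -1.27202748] 0.6431923031770415 26.589349849673454 [ 1.37045398  0.84543078 -0.38147999]
[484.31413693 197.14107897]
```

View pics/w2.png

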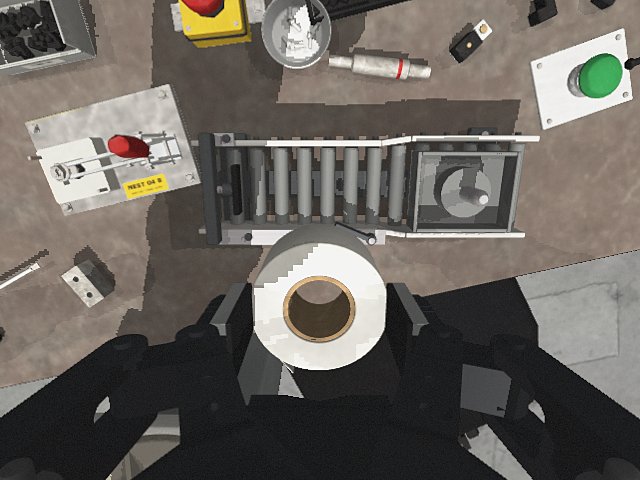

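The wrist view shows the roll held and centred, with its core hole at (320,307). The spindle tip is at (483,198), about 1 px from the prediction, the tray lies square in the rails, and the catch tip is at about (332,226).

Run:
```python
from h import *
im=cv2.imread('pics/w2.png');c=camera('wrist')
hsv=cv2.cvtColor(im,cv2.COLOR_BGR2HSV)
p=np.array(get_state()['tcp_pos'])
m=((hsv[...,0]>5)&(hsv[...,0]<20)&(hsv[...,1]>80)&(hsv[...,2]>110)).astype(np.uint8);m[:260]=0;m[:,:270]=0;m[:,370:]=0
k=max(cv2.findContours(m,cv2.RETR_EXTERNAL,cv2.CHAIN_APPROX_NONE)[0],key=cv2.contourArea)
e=cv2.fitEllipse(k);print('core',e,'roll-tcp',onz(c,e[0],p[2]+.032)-p)
print('sp',onz(c,(483,198),.112))
for uv in((413,150),(519,152),(518,233),(414,230)):print('tray',onz(c,uv,.072))
print('catch',onz(c,(332,226),.065),'mouth',onz(c,(386,141),.054),'pad',onz(c,(242,188),.06))
for uv in((270,139),(535,138),(220,244),(520,237)):print('rail',onz(c,uv,.054))
```

```text
core ((318.72283935546875, 308.3809814453125), (64.5157470703125, 70.65888977050781), 90.80994415283203) roll-tcp [-0.00048193 -0.00406354  0.032     ]
sp [ 0.50671398 -0.36562317  0.112     ]
tray [ 0.5455999  -0.31079756  0.072     ]
tray [ 0.54585256 -0.41274484  0.072     ]
tray [ 0.46593286 -0.42482014  0.072     ]
tray [ 0.4670304  -0.31868165  0.072     ]
catch [ 0.46795308 -0.23590976  0.065     ] mouth [ 0.5534243  -0.28771282  0.054     ] pad [ 0.50454369 -0.14381     0.06      ]
rail [ 0.55304216 -0.17211103  0.054     ]
rail [ 0.55942714 -0.43638111  0.054     ]
rail [ 0.4432737 -0.1168826  0.054    ]
rail [ 0.45717733 -0.43811664  0.054     ]
```

Call:
servo_tool(
  linear=[
    [0.007, 0.06, 0.0],
    [0.012, 0.11, 0.03],
    [0.0165, 0.1466, 0.06],
    [0.0165, 0.1466, 0.09],
    [0.0165, 0.1466, 0.1],
    [0.0165, 0.1466, 0.1],
    [0.0165, 0.1466, 0.1],
    [0.0165, 0.1466, 0.1],
  ],
  delta_rot=[
    [0, 0, 0],
    [0, 0, 0],
    [0, 0, 0],
    [0, 0, 0],
    [0, 0, 0],
    [0, 0, 0],
    [0, 0, 0],
    [0, 0, 0],
  ],
  grip=[0.5, 0.5, 0.5, 0.5, 0.5, 0.5, 0.5, 0.5],
)

```text
time: 6.5
tcp_pos: [0.5082, -0.3569, 0.16]
tcp_rot: [0.0, 1.0, 0.014, 0.001]
ft_force: [-0.2, 0.2, -0.8]
opening: 0.645
grip_force: 26.7
```

Run:
```python
from h import *
c=camera('wrist');save(c,'w3');p=np.array(get_state()['tcp_pos']);im=c['color']
hsv=cv2.cvtColor(im,cv2.COLOR_RGB2HSV)
m=((hsv[...,0]>5)&(hsv[...,0]<20)&(hsv[...,1]>80)&(hsv[...,2]>90)).astype(np.uint8);m[:250]=0;m[:,260:380]*=1;m[:,:260]=0;m[:,380:]=0
k=max(cv2.findContours(m,cv2.RETR_EXTERNAL,cv2.CHAIN_APPROX_NONE)[0],key=cv2.contourArea)
e=cv2.fitEllipse(k);print(p,'core',e,'roll-tcp',onz(c,e[0],p[2]+.032)-p)
print(proj(c,[.508,-.357,.112]),get_state()['ft_force'])
cv2.imwrite('pics/w3c.png',cv2.resize(im[120:400,160:520,::-1],(720,560)))
```

```text
[ 0.50811478 -0.35691231  0.15977048] core ((318.62298583984375, 308.3742370605469), (64.57286071777344, 70.82026672363281), 91.0483627319336) roll-tcp [-0.00054924 -0.00035999  0.032     ]
[318.12821364 250.36649251] [ 0.5781989  -0.09831445 -1.27831481]
```

View pics/w3c.png

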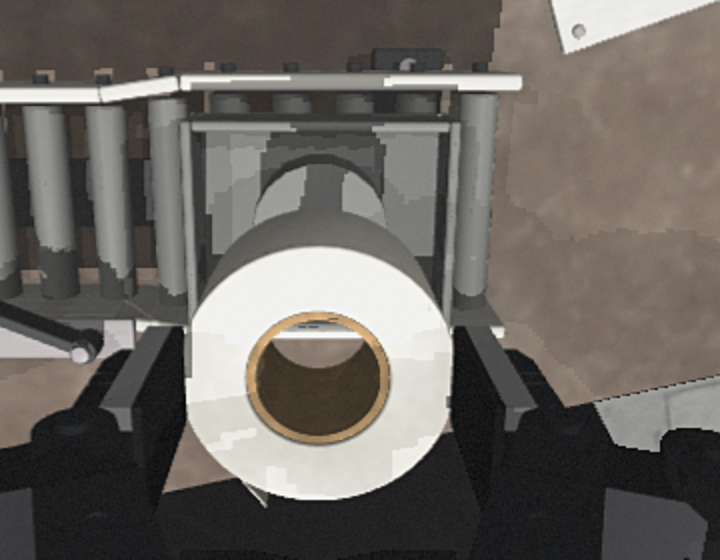

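The roll is centred over the tray: tray walls at 182 and 455 in the crop, roll centre at 319. Lowering it.

Call:
servo_tool(
  linear=[
    [0, 0, 0.02],
    [0, 0, 0.04],
    [0, 0, 0.055],
    [0, 0, 0.068],
    [0, 0, 0.078],
    [0, 0, 0.083],
    [0, 0, 0.083],
    [0, 0, 0.083],
  ],
  delta_rot=[
    [0, 0, 0],
    [0, 0, 0],
    [0, 0, 0],
    [0, 0, 0],
    [0, 0, 0],
    [0, 0, 0],
    [0, 0, 0],
    [0, 0, 0],
  ],
  grip=[0.5, 0.5, 0.5, 0.5, 0.5, 0.5, 0.5, 0.5],
)

```text
time: 7.55
tcp_pos: [0.5079, -0.3571, 0.0762]
tcp_rot: [0.0, 1.0, 0.014, 0.0]
ft_force: [-0.1, 0.1, 0.2]
opening: 0.646
grip_force: 26.7
```

Down 1.5 mm more, then release.

Call:
servo_tool(
  linear=[
    [0, 0, 0.0015],
    [0, 0, 0.0015],
    [0, 0, 0.0015],
    [0, 0, 0.0015],
    [0, 0, 0.0015],
    [0, 0, 0.0015],
    [0, 0, 0.0015],
    [0, 0, 0.0015],
  ],
  delta_rot=[
    [0, 0, 0],
    [0, 0, 0],
    [0, 0, 0],
    [0, 0, 0],
    [0, 0, 0],
    [0, 0, 0],
    [0, 0, 0],
    [0, 0, 0],
  ],
  grip=[0.5, 0.5, 0.72, 0.8, 0.85, 0.85, 0.85, 0.85],
)

```text
time: 8.55
tcp_pos: [0.5077, -0.3569, 0.0742]
tcp_rot: [-0.0, 1.0, 0.014, 0.0]
ft_force: [-0.1, -0.2, -0.4]
opening: 0.846
grip_force: 0.0
```

Run:
```python
from h import *
c=camera('wrist');im=c['color'];s=get_state();print(s['tcp_pos'],s['ft_force'],s['opening'],s['grip_force'])
cv2.imwrite('pics/w4c.png',cv2.resize(im[120:400,160:520,::-1],(720,560)))
print('tip',proj(c,[.508,-.357,.112]))
```

```text
[ 0.50765758 -0.35689932  0.0742232 ] [-0.83602242  0.07088378 -0.36885419] 0.8526305212248997 0.0
tip [317.98750881 313.0022578 ]
```

View pics/w4c.png

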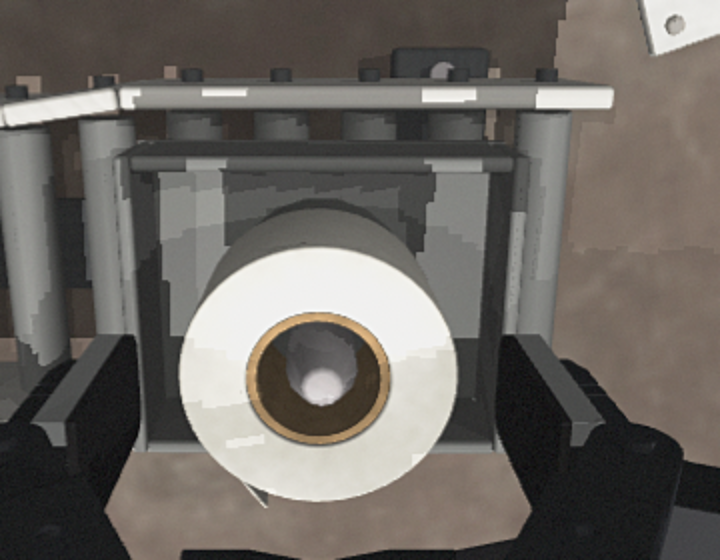

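The spindle stands centred in the core, at crop (322,385) against (318,378), and the pads are clear. Now going round behind the tray with the fingers shut.

Call:
servo_tool(
  linear=[
    [0, 0, -0.05],
    [0, 0, -0.1],
    [0, 0.01, -0.12],
    [0, 0.06, -0.12],
    [0, 0.09, -0.12],
    [0, 0.09, -0.12],
    [0, 0.09, -0.08],
    [0, 0.09, -0.03],
    [0, 0.09, 0.01],
    [0, 0.09, 0.022],
    [0, 0.09, 0.022],
    [0, 0.09, 0.022],
  ],
  delta_rot=[
    [0, 0, 0],
    [0, 0, 0],
    [0, 0, 0],
    [0, 0, 0],
    [0, 0, 0],
    [0, 0, 0],
    [0, 0, 0],
    [0, 0, 0],
    [0, 0, 0],
    [0, 0, 0],
    [0, 0, 0],
    [0, 0, 0],
  ],
  grip=[0.85, 0.85, 0.5, 0, 0, 0, 0, 0, 0, 0, 0, 0],
)

```text
time: 10.1
tcp_pos: [0.5111, -0.4474, 0.0541]
tcp_rot: [0.001, 1.0, 0.014, 0.001]
ft_force: [-0.6, 0.2, 0.9]
opening: 0.002
grip_force: 0.0
```

Run:
```python
from h import *
c=camera('wrist');t=camera('top');s=get_state();print(s['time'],s['tcp_pos'],s['ft_force'],s['opening'])
a=cv2.resize(c['color'][...,::-1],(480,360));b=cv2.resize(t['color'][205:290,320:485,::-1],(480,247))
cv2.imwrite('pics/w5.png',np.hstack([a[:247*1],b]) if 0 else np.vstack([a,b])[:600])
```

```text
10.2 [ 0.51090444 -0.44742465  0.0539584 ] [-0.02568802  0.48229235 -0.20574368] 0.0014571950041511188
```

View pics/w5.png

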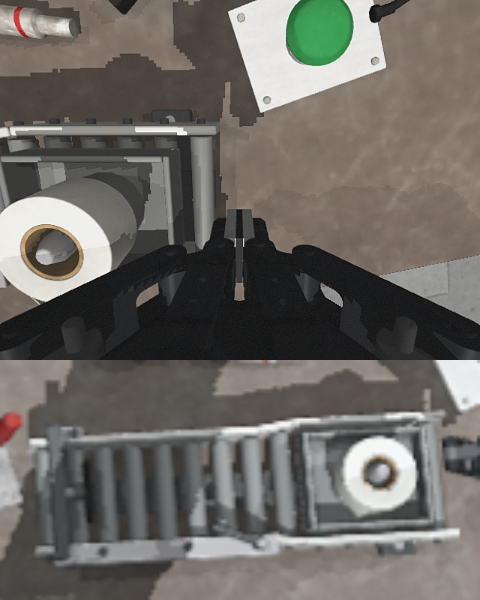

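The roll is seated, and the shut fingers are just behind the tray's rear wall on the centre line. Pushing.

Call:
servo_tool(
  linear=[
    [0, -0.008, 0],
    [0, -0.016, 0],
    [0, -0.022, 0],
    [0, -0.028, 0],
    [0, -0.035, 0],
    [0, -0.043, 0],
    [0, -0.051, 0],
    [0, -0.059, 0],
    [0, -0.067, 0],
    [0, -0.075, 0],
    [0, -0.083, 0],
    [0, -0.091, 0],
  ],
  delta_rot=[
    [0, 0, 0],
    [0, 0, 0],
    [0, 0, 0],
    [0, 0, 0],
    [0, 0, 0],
    [0, 0, 0],
    [0, 0, 0],
    [0, 0, 0],
    [0, 0, 0],
    [0, 0, 0],
    [0, 0, 0],
    [0, 0, 0],
  ],
  grip=[0, 0, 0, 0, 0, 0, 0, 0, 0, 0, 0, 0],
)

```text
time: 11.7
tcp_pos: [0.5076, -0.3554, 0.0522]
tcp_rot: [-0.0, 1.0, 0.014, 0.0]
ft_force: [0.1, -0.3, -0.2]
opening: -0.005
grip_force: 0.2
```

Call:
servo_tool(
  linear=[
    [0, -0.007, 0],
    [0, -0.014, 0],
    [0, -0.021, 0],
    [0, -0.028, 0],
    [0, -0.035, 0],
    [0, -0.042, 0],
    [0, -0.049, 0],
    [0, -0.056, 0],
    [0, -0.062, 0],
    [0, -0.068, 0],
    [0, -0.072, 0],
    [0, -0.072, 0],
  ],
  delta_rot=[
    [0, 0, 0],
    [0, 0, 0],
    [0, 0, 0],
    [0, 0, 0],
    [0, 0, 0],
    [0, 0, 0],
    [0, 0, 0],
    [0, 0, 0],
    [0, 0, 0],
    [0, 0, 0],
    [0, 0, 0],
    [0, 0, 0],
  ],
  grip=[0, 0, 0, 0, 0, 0, 0, 0, 0, 0, 0, 0],
)

```text
time: 13.2
tcp_pos: [0.5057, -0.2835, 0.0522]
tcp_rot: [-0.0, 1.0, 0.014, -0.0]
ft_force: [0.6, 0.8, -0.0]
opening: 0.001
grip_force: 0.0
```

Run:
```python
from h import *
c=camera('wrist');t=camera('top');s=get_state();print(s['time'],s['tcp_pos'],s['ft_force'],s['opening'])
a=cv2.resize(c['color'][...,::-1],(480,360));b=cv2.resize(t['color'][210:290,325:475,::-1],(450,240))
cv2.imwrite('pics/w6.png',np.vstack([a,np.hstack([b,np.zeros((240,30,3),np.uint8)])]))
```

```text
13.3 [ 0.5056333  -0.28388695  0.05219233] [-0.24847443  0.21661483 -1.12382042] -0.000191400479535858
```

View pics/w6.png

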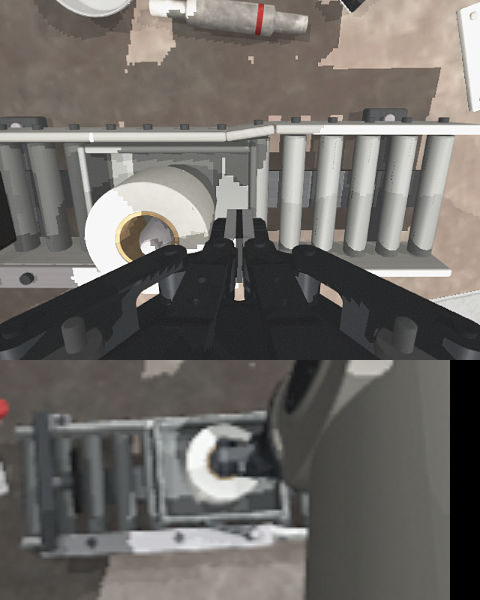

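The picture leaves it unclear where the rear wall is relative to the fingertips. I'll check by numbers.

Run:
```python
from h import *
c=camera('wrist');t=camera('top');cv2.imwrite('pics/w7.png',c['color'][:,:,::-1]);cv2.imwrite('pics/t7.png',t['color'][:,:,::-1])
s=get_state();print(s['tcp_pos'],'tcp px',proj(c,s['tcp_pos']))
hsv=cv2.cvtColor(c['color'],cv2.COLOR_RGB2HSV)
m=((hsv[...,0]>5)&(hsv[...,0]<20)&(hsv[...,1]>80)&(hsv[...,2]>90)).astype(np.uint8);m[:260]=0;m[:,:140]=0;m[:,255:]=0;m[370:]=0
k=max(cv2.findContours(m,cv2.RETR_EXTERNAL,cv2.CHAIN_APPROX_NONE)[0],key=cv2.contourArea)
e=cv2.fitEllipse(k);r=onz(c,e[0],.106);print('core',e,r)
# predicted pixels of tray features, hypotheses: tray centre y
ax=np.array([-.0285,.9996,0]);n=np.array([-.9996,-.0285,0])
for T in (r, np.array([.5047,-.2185,0])):
    T=np.array([T[0],T[1],.042])
    print([proj(c,T+ax*a+n*b+[0,0,.03]).round(0).tolist() for a in(-.05,.05) for b in(-.04,-.03)])
# column profile across row of the +x side wall
g=cv2.cvtColor(c['color'],cv2.COLOR_RGB2GRAY)
for row in(225,240,255):print(row,g[row,270:380:4].tolist())
```

```text
[ 0.5056297  -0.28406534  0.05219938] tcp px [318.27454816 278.39335159]
core ((196.48651123046875, 315.5296936035156), (61.827911376953125, 72.73726654052734), 81.18940734863281) [ 0.51201623 -0.24186667  0.106     ]
[[338.0, 187.0], [337.0, 211.0], [93.0, 188.0], [97.0, 212.0]]
[[280.0, 203.0], [281.0, 227.0], [39.0, 204.0], [43.0, 227.0]]
225 [108, 108, 133, 136, 109, 107, 92, 206, 106, 105, 101, 106, 103, 102, 106, 85, 121, 131, 187, 200, 187, 161, 74, 79, 72, 72, 73, 129]
240 [86, 88, 99, 112, 85, 71, 182, 180, 179, 177, 108, 86, 108, 104, 104, 73, 124, 128, 193, 192, 180, 154, 111, 115, 114, 122, 68, 135]
255 [154, 150, 85, 89, 69, 181, 182, 183, 183, 180, 179, 181, 181, 180, 183, 104, 124, 127, 195, 191, 180, 154, 116, 115, 115, 70, 92, 144]
```

Run:
```python
from h import *
w=cv2.imread('pics/w7.png');s=camera('scene');u,v=proj(s,[.506,-.27,.07]).astype(int);print(u,v)
sc=s['color'][v-60:v+60,u-80:u+80,::-1]
a=cv2.resize(w[180:360,80:400],(800,330) if 0 else (587,330));b=cv2.resize(sc,(360,270))
o=np.zeros((600,800,3),np.uint8);o[:330,:587]=a;o[330:600,:360]=b
t=cv2.imread('pics/t7.png');o[330:600,360:800]=cv2.resize(t[215:280,330:436],(440,270))
cv2.imwrite('pics/m7.png',o)
```

```text
385 291
```

View pics/m7.png

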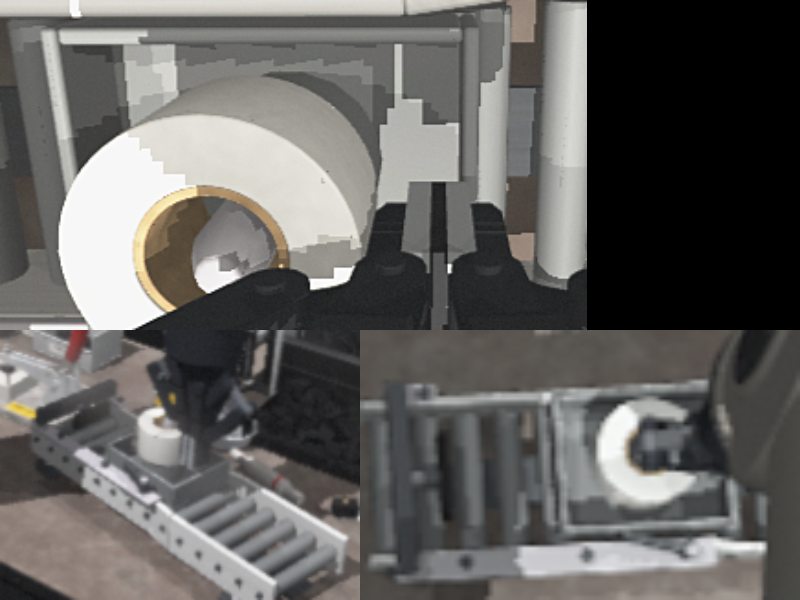

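The montage shows the fingertips (436,182) inside the tray, between the rear wall (470) and the roll, not behind the wall. The roll is still on the spindle. I'll lift gently, check that nothing drags, then redo the push from behind.

Call:
servo_tool(
  linear=[
    [0, 0, -0.002],
    [0, 0, -0.004],
    [0, 0, -0.004],
  ],
  delta_rot=[
    [0, 0, 0],
    [0, 0, 0],
    [0, 0, 0],
  ],
  grip=[0, 0, 0],
)

```text
time: 13.82
tcp_pos: [0.5058, -0.284, 0.0565]
tcp_rot: [0.0, 1.0, 0.014, 0.0]
ft_force: [0.6, 0.3, -0.0]
opening: -0.002
grip_force: 0.0
```

Call:
servo_tool(
  linear=[
    [0, 0, -0.006],
    [0, 0, -0.015],
    [0, 0, -0.03],
    [0, 0, -0.06],
    [0, 0, -0.11],
    [0, 0.02, -0.144],
    [0, 0.04, -0.144],
    [0, 0.04, -0.144],
    [0, 0.04, -0.144],
  ],
  delta_rot=[
    [0, 0, 0],
    [0, 0, 0],
    [0, 0, 0],
    [0, 0, 0],
    [0, 0, 0],
    [0, 0, 0],
    [0, 0, 0],
    [0, 0, 0],
    [0, 0, 0],
  ],
  grip=[0, 0, 0, 0, 0, 0, 0, 0, 0],
)

```text
time: 14.95
tcp_pos: [0.5064, -0.3234, 0.1995]
tcp_rot: [-0.0, 1.0, 0.014, -0.001]
ft_force: [-0.2, -0.1, 0.3]
opening: 0.001
grip_force: 0.0
```

```bash
cat > m.py <<'E'
from h import *
c=camera('wrist');im=c['color'];save(c,'w8');s=get_state();print(s['time'],s['tcp_pos'])
hsv=cv2.cvtColor(im,cv2.COLOR_RGB2HSV)
g=proj(c,[.505,-.245,.106]);print('exp',g)
m=((hsv[...,0]>5)&(hsv[...,0]<22)&(hsv[...,1]>70)&(hsv[...,2]>80)).astype(np.uint8)
for k in cv2.findContours(m,cv2.RETR_EXTERNAL,cv2.CHAIN_APPROX_NONE)[0]:
    if cv2.contourArea(k)>300 and len(k)>40:
        e=cv2.fitEllipse(k)
        if np.hypot(*(np.array(e[0])-g))<60: print('core',np.array(e[0]).round(1),np.round(e[1],1),onz(c,e[0],.106),[proj(c,[*onz(c,e[0],.106)[:2],.106])])
        # bright low-sat blob inside core = spindle tip
            
w=((hsv[...,2]>150)&(hsv[...,1]<40)).astype(np.uint8)
for k in cv2.findContours(w,cv2.RETR_LIST,cv2.CHAIN_APPROX_NONE)[0]:
    (u,v),r=cv2.minEnclosingCircle(k)
    if np.hypot(u-g[0],v-g[1])<40 and r>2: print('blob',(round(u,1),round(v,1)),round(r,1),'roll-top',onz(c,(u,v),.106).round(4),'tip',onz(c,(u,v),.112).round(4))
gr=cv2.cvtColor(im,cv2.COLOR_RGB2GRAY)
O=np.array([.5078,-.2549,0]);ax=np.array([-.0285,.9996,0]);n=np.array([-.9996,-.0285,0])
# profile along the track at wall-top height, off the roll, track y -34 mm
for b in(-.033,-.036):
    pr=[]
    for x in np.arange(-.075,.09,.002):
        q=proj(c,O+ax*x+n*b+[0,0,.072]).round().astype(int);pr.append(int(gr[q[1],q[0]]))
    print(b,pr)
E
python3 m.py
```

```text
15.0 [ 0.50651331 -0.32312889  0.1995387 ]
exp [213.05405453 230.86653976]
core [207.4 224.7] [36.7 40.2] [ 0.5096191  -0.24107398  0.106     ] [array([207.44316101, 224.68338013])]
blob (189.0, 256.5) 5.6 roll-top [ 0.4844 -0.2257  0.106 ] tip [ 0.4864 -0.2279  0.112 ]
blob (210.9, 227.7) 7.4 roll-top [ 0.5074 -0.2435  0.106 ] tip [ 0.5089 -0.2453  0.112 ]
blob (207.5, 224.5) 21.5 roll-top [ 0.5098 -0.2411  0.106 ] tip [ 0.5112 -0.243   0.112 ]
-0.033 [52, 130, 148, 168, 171, 154, 139, 101, 63, 61, 63, 69, 114, 146, 151, 158, 68, 65, 89, 176, 124, 158, 155, 156, 154, 154, 160, 75, 86, 86, 88, 87, 88, 88, 86, 88, 86, 88, 88, 86, 87, 86, 86, 84, 90, 86, 87, 87, 88, 89, 87, 87, 85, 79, 153, 150, 147, 136, 133, 132, 60, 66, 68, 71, 66, 61, 110, 171, 59, 70, 77, 81, 86, 81, 71, 55, 56, 53, 76, 83, 95, 102, 105]
-0.036 [112, 130, 148, 168, 171, 155, 140, 100, 120, 115, 113, 56, 113, 145, 153, 159, 69, 64, 85, 168, 104, 137, 134, 134, 135, 134, 138, 56, 84, 67, 68, 69, 67, 69, 67, 66, 65, 63, 88, 69, 66, 68, 71, 65, 65, 64, 66, 66, 90, 69, 68, 67, 65, 73, 140, 132, 133, 135, 134, 140, 55, 53, 45, 42, 45, 64, 143, 171, 52, 74, 73, 83, 91, 91, 69, 55, 57, 51, 73, 84, 97, 103, 104]
```

Call:
servo_tool(
  linear=[
    [0, 0.02, 0],
    [0, 0.02, 0],
    [0, 0.02, 0.05],
    [0, 0.02, 0.1],
    [0, 0.02, 0.14],
    [0, 0.02, 0.15],
    [0, 0.02, 0.15],
  ],
  delta_rot=[
    [0, 0, 0],
    [0, 0, 0],
    [0, 0, 0],
    [0, 0, 0],
    [0, 0, 0],
    [0, 0, 0],
    [0, 0, 0],
  ],
  grip=[0, 0, 0, 0, 0, 0, 0],
)

```text
time: 15.88
tcp_pos: [0.5075, -0.344, 0.0505]
tcp_rot: [-0.0, 1.0, 0.014, -0.0]
ft_force: [-0.8, -0.8, 0.4]
opening: 0.002
grip_force: 0.0
```

Call:
servo_tool(
  linear=[
    [0, -0.006, 0],
    [0, -0.012, 0],
    [0, -0.018, 0],
    [0, -0.024, 0],
    [0, -0.03, 0],
    [0, -0.036, 0],
    [0, -0.042, 0],
    [0, -0.048, 0],
    [0, -0.048, 0],
  ],
  delta_rot=[
    [0, 0, 0],
    [0, 0, 0],
    [0, 0, 0],
    [0, 0, 0],
    [0, 0, 0],
    [0, 0, 0],
    [0, 0, 0],
    [0, 0, 0],
    [0, 0, 0],
  ],
  grip=[0, 0, 0, 0, 0, 0, 0, 0, 0],
)

```text
time: 17.0
tcp_pos: [0.5061, -0.2954, 0.0502]
tcp_rot: [-0.0, 1.0, 0.014, -0.0]
ft_force: [0.5, -0.5, -0.2]
opening: 0.003
grip_force: 0.0
```

```bash
cat > m2.py <<'E'
from h import *
c=camera('wrist');t=camera('top');save(c,'w9');save(t,'t9');s=get_state();print(s['time'],s['tcp_pos'],s['ft_force'])
gr=cv2.cvtColor(c['color'],cv2.COLOR_RGB2GRAY);gt=cv2.cvtColor(t['color'],cv2.COLOR_RGB2GRAY)
O=np.array([.5078,-.2549,0]);ax=np.array([-.0285,.9996,0]);n=np.array([-.9996,-.0285,0])
for b in(-.033,-.036):
    pr=[]
    for x in np.arange(-.075,.15,.002):
        q=proj(c,O+ax*x+n*b+[0,0,.072]).round().astype(int);pr.append(int(gr[q[1],q[0]]) if 0<=q[0]<640 and 0<=q[1]<480 else -1)
    print(b,pr)
hsv=cv2.cvtColor(t['color'],cv2.COLOR_RGB2HSV)
m=((hsv[...,2]>185)&(hsv[...,1]<45)).astype(np.uint8)
for k in cv2.findContours(m,cv2.RETR_EXTERNAL,cv2.CHAIN_APPROX_NONE)[0]:
    x,y,w,h=cv2.boundingRect(k)
    if 330<x<460 and 225<y<265 and h>12: print('roll top-cam box',x,y,w,h,'left edge',onz(t,(x-.5,y+h/2),.106))
E
python3 m2.py
```

```text
17.1 [ 0.50601323 -0.29602983  0.05025648] [ 0.27953756 -0.63995009  0.42169782]
-0.033 [62, 59, 53, 53, 124, 149, 158, 155, 134, 105, 48, 55, 55, 55, 81, 83, 86, 78, 60, 97, 68, 74, 148, 145, 145, 144, 147, 68, 74, 78, 76, 95, 97, 98, 98, 101, 100, 100, 99, 97, 79, 98, 99, 96, 97, 83, 99, 98, 94, 99, 77, 97, 165, 157, 159, 117, 131, 144, 81, 60, 66, 62, 64, 63, 62, 63, 138, 156, 77, 76, 54, 57, 53, 68, 78, 84, 91, 96, 93, 87, 62, 56, 62, -1, -1, -1, -1, -1, -1, -1, -1, -1, -1, -1, -1, -1, -1, -1, -1, -1, -1, -1, -1, -1, -1, -1, -1, -1, -1, -1, -1, -1, -1]
-0.036 [59, 55, 55, 56, 125, 152, 159, 152, 135, 103, 48, 53, 55, 52, 84, 83, 84, 79, 65, 98, 68, 80, 94, 147, 147, 145, 143, 68, 79, 81, 81, 79, 80, 77, 83, 82, 78, 79, 80, 79, 80, 83, 82, 78, 81, 78, 80, 80, 78, 78, 81, 78, 143, 139, 140, 126, 125, 125, 60, 49, 48, 45, 44, 41, 63, 63, 137, 150, 78, 78, 49, 52, 51, 67, 79, 87, 93, 95, 92, 89, 63, 58, 61, -1, -1, -1, -1, -1, -1, -1, -1, -1, -1, -1, -1, -1, -1, -1, -1, -1, -1, -1, -1, -1, -1, -1, -1, -1, -1, -1, -1, -1, -1]
roll top-cam box 387 232 24 25 left edge [ 0.50878922 -0.21128382  0.106     ]
```

Call:
servo_tool(
  linear=[
    [0, -0.002, 0],
    [0, -0.004, 0],
    [0, -0.006, 0],
    [0, -0.008, 0],
    [0, -0.008, 0],
  ],
  delta_rot=[
    [0, 0, 0],
    [0, 0, 0],
    [0, 0, 0],
    [0, 0, 0],
    [0, 0, 0],
  ],
  grip=[0, 0, 0, 0, 0],
)

```text
time: 17.73
tcp_pos: [0.5058, -0.2877, 0.0503]
tcp_rot: [-0.0, 1.0, 0.014, 0.0]
ft_force: [-0.2, -0.1, -0.2]
opening: -0.001
grip_force: 0.0
```

```bash
python3 m2.py
python3 - <<'E'
from h import *
c=camera('wrist');gr=cv2.cvtColor(c['color'],cv2.COLOR_RGB2GRAY)
s=get_state();p=np.array(s['tcp_pos'])
print('tcp px',proj(c,p),'wall-top pts at track x',[(x,proj(c,p*[1,1,0]+[0,x,.072]).round(0).tolist()) for x in(-.02,-.015,-.01,0,.01,.015)])
for r in (250,262,274,286,298): print(r,gr[r,250:390:4].tolist())
E
```

```text
17.825 [ 0.50578087 -0.28792556  0.05022425] [-0.70713307 -0.2253294  -0.37229894]
-0.033 [117, 64, 63, 65, 63, 157, 184, 193, 178, 156, 119, 58, 61, 64, 62, 97, 104, 101, 88, 115, 73, 94, 96, 97, 96, 113, 178, 178, 95, 97, 92, 96, 117, 116, 115, 114, 121, 117, 120, 119, 120, 96, 115, 119, 117, 113, 116, 115, 120, 117, 118, 96, 112, 189, 191, 169, 145, 170, 148, 100, 77, 78, 74, 76, 78, 77, 172, 185, 90, 93, 90, 68, 65, 65, 83, 97, 105, 114, 111, 111, 103, 65, 68, 75, 87, 96, 104, -1, -1, -1, -1, -1, -1, -1, -1, -1, -1, -1, -1, -1, -1, -1, -1, -1, -1, -1, -1, -1, -1, -1, -1, -1, -1]
-0.036 [110, 67, 69, 65, 66, 151, 183, 192, 175, 154, 118, 64, 60, 62, 60, 95, 101, 101, 88, 116, 71, 93, 94, 95, 96, 112, 176, 173, 95, 95, 92, 93, 93, 94, 96, 96, 100, 95, 98, 96, 99, 95, 99, 97, 97, 96, 95, 93, 92, 95, 93, 97, 93, 171, 171, 146, 149, 150, 128, 73, 61, 55, 58, 54, 68, 76, 168, 186, 91, 93, 92, 63, 69, 68, 86, 98, 104, 112, 115, 112, 101, 68, 66, 71, 84, 97, 106, -1, -1, -1, -1, -1, -1, -1, -1, -1, -1, -1, -1, -1, -1, -1, -1, -1, -1, -1, -1, -1, -1, -1, -1, -1, -1]
roll top-cam box 387 2
[... 412 characters left out ...]
25, 148, 171, 186, 187]
262 [140, 137, 137, 135, 135, 80, 73, 102, 162, 161, 159, 160, 162, 163, 159, 161, 161, 160, 88, 114, 110, 173, 169, 160, 136, 94, 97, 100, 105, 63, 127, 151, 174, 188, 185]
274 [144, 144, 139, 139, 138, 134, 90, 60, 164, 164, 164, 164, 166, 164, 163, 164, 165, 163, 91, 115, 97, 170, 172, 159, 134, 100, 104, 103, 64, 68, 112, 139, 159, 175, 171]
286 [221, 145, 146, 146, 142, 138, 102, 169, 164, 167, 166, 165, 164, 113, 98, 100, 111, 27, 20, 99, 97, 93, 169, 154, 132, 56, 62, 61, 61, 74, 118, 146, 163, 176, 169]
298 [207, 209, 182, 149, 142, 144, 91, 181, 188, 31, 32, 32, 31, 103, 100, 98, 77, 38, 25, 98, 95, 98, 40, 31, 34, 35, 58, 61, 63, 81, 121, 147, 165, 175, 167]
```

Run:
```python
from h import *
c=camera('wrist');s=get_state();p=np.array(s['tcp_pos'])
for h in (0,.006,.012,.018,.024): print(h,[proj(c,p+[dx,0.006,h]).round(0).tolist() for dx in(-.011,0,.011)])
gr=cv2.cvtColor(c['color'],cv2.COLOR_RGB2GRAY)
for u in (306,312,330): print(u,gr[262:330:2,u].tolist())
print('cam',-np.array(c['R']).T@c['t'])
# other camera: where are fingers, rear wall etc. in scene view
```

```text
0 [[305.0, 299.0], [306.0, 278.0], [306.0, 257.0]]
0.006 [[305.0, 304.0], [305.0, 283.0], [306.0, 261.0]]
0.012 [[305.0, 309.0], [305.0, 288.0], [305.0, 265.0]]
0.018 [[304.0, 315.0], [304.0, 293.0], [305.0, 270.0]]
0.024 [[304.0, 322.0], [304.0, 299.0], [304.0, 275.0]]
306 [162, 161, 161, 163, 159, 162, 161, 164, 171, 93, 98, 100, 98, 99, 98, 100, 96, 99, 97, 96, 97, 93, 94, 100, 94, 95, 96, 92, 142, 28, 36, 29, 32, 35]
312 [161, 161, 163, 164, 162, 163, 162, 163, 172, 93, 97, 98, 99, 99, 100, 96, 99, 98, 98, 99, 94, 97, 95, 95, 94, 97, 80, 92, 138, 138, 106, 82, 64, 68]
330 [106, 107, 108, 107, 104, 105, 96, 95, 98, 100, 99, 99, 98, 96, 99, 98, 97, 99, 97, 98, 98, 98, 101, 95, 97, 93, 94, 90, 111, 40, 33, 34, 38, 34]
cam [ 0.57172401 -0.28663617  0.21747484]
```

The image and the missing contact both suggest the real fingertips are higher than the reported TCP, so they cleared the wall. I'll go back behind the tray and feel downwards gently.

Call:
servo_tool(
  linear=[
    [0, 0, -0.03],
    [0, 0.03, -0.04],
    [0, 0.052, -0.04],
    [0, 0.052, -0.01],
    [0, 0.052, 0.003],
    [0, 0.052, 0.006],
    [0, 0.052, 0.006],
  ],
  delta_rot=[
    [0, 0, 0],
    [0, 0, 0],
    [0, 0, 0],
    [0, 0, 0],
    [0, 0, 0],
    [0, 0, 0],
    [0, 0, 0],
  ],
  grip=[0, 0, 0, 0, 0, 0, 0],
)

```text
time: 18.8
tcp_pos: [0.5074, -0.3398, 0.0444]
tcp_rot: [-0.0, 1.0, 0.014, -0.0]
ft_force: [0.5, -0.2, 0.7]
opening: 0.002
grip_force: 0.0
```

Call:
servo_tool(
  linear=[
    [0, 0, 0.001],
    [0, 0, 0.002],
    [0, 0, 0.003],
    [0, 0, 0.004],
    [0, 0, 0.004],
  ],
  delta_rot=[
    [0, 0, 0],
    [0, 0, 0],
    [0, 0, 0],
    [0, 0, 0],
    [0, 0, 0],
  ],
  grip=[0, 0, 0, 0, 0],
)

```text
time: 19.42
tcp_pos: [0.5072, -0.3399, 0.0402]
tcp_rot: [-0.0, 1.0, 0.014, -0.0]
ft_force: [-0.3, -0.3, -0.1]
opening: -0.0
grip_force: 0.0
```

Call:
servo_tool(
  linear=[
    [0, 0, 0.001],
    [0, 0, 0.002],
    [0, 0, 0.003],
    [0, 0, 0.004],
    [0, 0, 0.005],
    [0, 0, 0.006],
    [0, 0, 0.006],
  ],
  delta_rot=[
    [0, 0, 0],
    [0, 0, 0],
    [0, 0, 0],
    [0, 0, 0],
    [0, 0, 0],
    [0, 0, 0],
    [0, 0, 0],
  ],
  grip=[0, 0, 0, 0, 0, 0, 0],
)

```text
time: 20.3
tcp_pos: [0.5071, -0.3399, 0.0341]
tcp_rot: [-0.0, 1.0, 0.014, -0.0]
ft_force: [-0.0, -0.1, 0.2]
opening: -0.002
grip_force: 0.0
```

Call:
servo_tool(
  linear=[
    [0, 0, 0.0015],
    [0, 0, 0.003],
    [0, 0, 0.0045],
    [0, 0, 0.006],
    [0, 0, 0.0075],
    [0, 0, 0.009],
    [0, 0, 0.0105],
    [0, 0, 0.0105],
  ],
  delta_rot=[
    [0, 0, 0],
    [0, 0, 0],
    [0, 0, 0],
    [0, 0, 0],
    [0, 0, 0],
    [0, 0, 0],
    [0, 0, 0],
    [0, 0, 0],
  ],
  grip=[0, 0, 0, 0, 0, 0, 0, 0],
)

```text
time: 21.3
tcp_pos: [0.5071, -0.3399, 0.0236]
tcp_rot: [-0.0, 1.0, 0.014, -0.0]
ft_force: [-1.0, -0.8, 0.6]
opening: -0.001
grip_force: 0.0
```

Still free at z = 0.024, so the tips really are about 20–29 mm above the reported TCP. Pushing a little at this height and checking that the tray moves.

Call:
servo_tool(
  linear=[
    [0, -0.006, 0],
    [0, -0.012, 0],
    [0, -0.018, 0],
    [0, -0.024, 0],
    [0, -0.03, 0],
    [0, -0.036, 0],
    [0, -0.042, 0],
    [0, -0.048, 0],
    [0, -0.048, 0],
  ],
  delta_rot=[
    [0, 0, 0],
    [0, 0, 0],
    [0, 0, 0],
    [0, 0, 0],
    [0, 0, 0],
    [0, 0, 0],
    [0, 0, 0],
    [0, 0, 0],
    [0, 0, 0],
  ],
  grip=[0, 0, 0, 0, 0, 0, 0, 0, 0],
)

```text
time: 22.42
tcp_pos: [0.5059, -0.2912, 0.0237]
tcp_rot: [-0.0, 1.0, 0.014, -0.0]
ft_force: [-0.3, 0.6, -0.6]
opening: -0.0
grip_force: 0.0
```

```bash
python3 m2.py
```

```text
22.525 [ 0.50588105 -0.29182036  0.02370624] [-0.47480367  0.69698826 -0.41920246]
-0.033 [152, 114, 92, 75, 78, 177, 121, 133, 117, 184, 149, 72, 79, 80, 77, 129, 138, 139, 124, 109, 74, 75, 75, 95, 139, 96, 90, 139, 113, 113, 112, 115, 211, 207, 198, 111, 137, 136, 138, 138, 139, 138, 136, 140, 140, 140, 140, 140, 136, 137, 136, 136, 136, 138, 137, 140, 136, 132, 218, 218, 200, 115, 117, 114, 117, 89, 89, 88, 89, 90, 91, 90, 90, 90, -1, -1, -1, -1, -1, -1, -1, -1, -1, -1, -1, -1, -1, -1, -1, -1, -1, -1, -1, -1, -1, -1, -1, -1, -1, -1, -1, -1, -1, -1, -1, -1, -1, -1, -1, -1, -1, -1, -1]
-0.036 [150, 103, 92, 80, 80, 184, 138, 138, 130, 112, 144, 72, 75, 74, 76, 129, 135, 139, 125, 112, 74, 76, 78, 96, 134, 94, 88, 138, 104, 112, 116, 111, 112, 214, 114, 113, 113, 112, 112, 111, 114, 115, 112, 113, 113, 111, 116, 113, 116, 112, 112, 114, 112, 110, 112, 114, 114, 110, 199, 195, 173, 92, 90, 88, 88, 62, 62, 65, 68, 91, 91, 91, 90, 89, -1, -1, -1, -1, -1, -1, -1, -1, -1, -1, -1, -1, -1, -1, -1, -1, -1, -1, -1, -1, -1, -1, -1, -1, -1, -1, -1, -1, -1, -1, -1, -1, -1, -1, -1, -1, -1, -1, -1]
roll top-cam box 380 232 24 25 left edge [ 0.50923209 -0.19518969  0.106     ]
```

The tray now moves with the fingers: the roll went 16 mm forward. Pushing on, then feeling for the buffer.

Call:
servo_tool(
  linear=[
    [0, -0.005, 0],
    [0, -0.01, 0],
    [0, -0.015, 0],
    [0, -0.02, 0],
    [0, -0.025, 0],
    [0, -0.029, 0],
    [0, -0.032, 0],
    [0, -0.034, 0],
    [0, -0.036, 0],
    [0, -0.036, 0],
  ],
  delta_rot=[
    [0, 0, 0],
    [0, 0, 0],
    [0, 0, 0],
    [0, 0, 0],
    [0, 0, 0],
    [0, 0, 0],
    [0, 0, 0],
    [0, 0, 0],
    [0, 0, 0],
    [0, 0, 0],
  ],
  grip=[0, 0, 0, 0, 0, 0, 0, 0, 0, 0],
)

```text
time: 23.78
tcp_pos: [0.505, -0.2557, 0.0237]
tcp_rot: [-0.0, 1.0, 0.014, 0.0]
ft_force: [0.3, -0.9, 0.9]
opening: 0.001
grip_force: 0.0
```

```bash
python3 m2.py | grep -v '^-'; python3 -c "
from h import *
print(get_state()['ft_force'])
t=camera('top');g=cv2.cvtColor(t['color'],cv2.COLOR_RGB2GRAY)
for r in (240,250): print(g[r,330:385].tolist())
print(onz(t,(340,245),.07),onz(t,(360,245),.07))"
```

```text
23.875 [ 0.50499684 -0.25580206  0.02372121] [ 1.19725256 -0.1115825   0.23910963]
[ 1.19725256 -0.1115825   0.23910963]
[73, 69, 70, 79, 97, 113, 90, 58, 77, 74, 75, 65, 53, 63, 67, 71, 78, 75, 45, 30, 37, 48, 65, 70, 55, 93, 109, 92, 94, 103, 112, 110, 111, 111, 106, 124, 163, 179, 179, 178, 178, 184, 165, 121, 141, 139, 99, 92, 98, 104, 132, 132, 68, 58, 66]
[75, 75, 67, 71, 90, 108, 108, 80, 64, 74, 74, 72, 95, 113, 110, 89, 73, 75, 68, 49, 29, 38, 48, 57, 58, 55, 78, 78, 65, 72, 72, 81, 91, 90, 96, 105, 137, 155, 151, 150, 149, 145, 198, 225, 187, 127, 114, 103, 110, 143, 167, 205, 231, 215, 177]
[ 0.51589688 -0.10674891  0.07      ] [ 0.5145868  -0.15429954  0.07      ]
```

Call:
servo_tool(
  linear=[
    [0, -0.0015, 0],
    [0, -0.003, 0],
    [0, -0.0045, 0],
    [0, -0.006, 0],
    [0, -0.006, 0],
  ],
  delta_rot=[
    [0, 0, 0],
    [0, 0, 0],
    [0, 0, 0],
    [0, 0, 0],
    [0, 0, 0],
  ],
  grip=[0, 0, 0, 0, 0],
)

```text
time: 24.55
tcp_pos: [0.5048, -0.2497, 0.0237]
tcp_rot: [-0.0, 1.0, 0.014, -0.0]
ft_force: [-0.5, -0.7, 0.4]
opening: 0.001
grip_force: 0.0
```

Call:
servo_tool(
  linear=[
    [0, -0.0015, 0],
    [0, -0.003, 0],
    [0, -0.004, 0],
    [0, -0.004, 0],
  ],
  delta_rot=[
    [0, 0, 0],
    [0, 0, 0],
    [0, 0, 0],
    [0, 0, 0],
  ],
  grip=[0, 0, 0, 0],
)

```text
time: 25.05
tcp_pos: [0.5046, -0.2458, 0.0237]
tcp_rot: [-0.0, 1.0, 0.014, -0.0]
ft_force: [0.9, -0.0, 1.3]
opening: 0.0
grip_force: 0.1
```

Call:
servo_tool(
  linear=[
    [0, -0.0015, 0],
    [0, -0.003, 0],
    [0, -0.004, 0],
    [0, -0.004, 0],
  ],
  delta_rot=[
    [0, 0, 0],
    [0, 0, 0],
    [0, 0, 0],
    [0, 0, 0],
  ],
  grip=[0, 0, 0, 0],
)

```text
time: 25.55
tcp_pos: [0.5045, -0.2419, 0.0238]
tcp_rot: [-0.0, 1.0, 0.014, 0.0]
ft_force: [-0.3, -4.4, 0.7]
opening: 0.001
grip_force: 1.5
```

```bash
python3 m2.py | grep -v '^-'; python3 -c "
from h import *
t=camera('top');g=cv2.cvtColor(t['color'],cv2.COLOR_RGB2GRAY)
for r in (240,250): print(g[r,340:370].tolist())"
```

```text
25.65 [ 0.50450256 -0.24187706  0.02371546] [ 0.17146379 -3.36256645 -0.21833832]
[75, 64, 55, 62, 68, 73, 61, 36, 30, 84, 111, 103, 93, 95, 103, 112, 112, 111, 109, 115, 158, 181, 178, 178, 178, 180, 167, 160, 145, 83]
[75, 73, 81, 81, 68, 60, 63, 50, 30, 21, 73, 83, 66, 75, 73, 84, 91, 90, 96, 95, 131, 155, 150, 150, 149, 150, 150, 131, 96, 78]
```

Now 3.4 N: the tray is on the buffer. Small steps from here.

Call:
servo_tool(
  linear=[
    [0, -0.001, 0],
    [0, -0.002, 0],
    [0, -0.002, 0],
  ],
  delta_rot=[
    [0, 0, 0],
    [0, 0, 0],
    [0, 0, 0],
  ],
  grip=[0, 0, 0],
)

```text
time: 26.08
tcp_pos: [0.5045, -0.24, 0.0237]
tcp_rot: [0.0, 1.0, 0.014, 0.0]
ft_force: [-0.7, -4.7, 0.6]
opening: -0.0
grip_force: 2.0
```

Call:
servo_tool(
  linear=[
    [0, -0.001, 0],
    [0, -0.002, 0],
    [0, -0.002, 0],
  ],
  delta_rot=[
    [0, 0, 0],
    [0, 0, 0],
    [0, 0, 0],
  ],
  grip=[0, 0, 0],
)

```text
time: 26.45
tcp_pos: [0.5043, -0.2382, 0.0237]
tcp_rot: [0.0, 1.0, 0.014, -0.0]
ft_force: [0.2, -5.4, 0.1]
opening: 0.002
grip_force: 2.5
```

Call:
servo_tool(
  linear=[
    [0, -0.001, 0],
    [0, -0.0015, 0],
    [0, -0.0015, 0],
  ],
  delta_rot=[
    [0, 0, 0],
    [0, 0, 0],
    [0, 0, 0],
  ],
  grip=[0, 0, 0],
)

```text
time: 26.82
tcp_pos: [0.5043, -0.2369, 0.0237]
tcp_rot: [0.0, 1.0, 0.013, 0.0]
ft_force: [-0.5, -7.1, 0.1]
opening: 0.0
grip_force: 3.0
```

Call:
servo_tool(
  linear=[
    [0, 0.002, 0],
    [0, 0.004, 0],
    [0, 0.006, 0],
    [0, 0.008, 0],
    [0, 0.01, 0],
    [0, 0.02, 0],
  ],
  delta_rot=[
    [0, 0, 0],
    [0, 0, 0],
    [0, 0, 0],
    [0, 0, 0],
    [0, 0, 0],
    [0, 0, 0],
  ],
  grip=[0, 0, 0, 0, 0, 0],
)

```text
time: 27.58
tcp_pos: [0.5051, -0.2561, 0.0237]
tcp_rot: [-0.0, 1.0, 0.014, -0.0]
ft_force: [-0.5, -0.4, 0.0]
opening: 0.004
grip_force: 0.0
```

```bash
python3 -c "
from h import *
t=camera('top');g=cv2.cvtColor(t['color'],cv2.COLOR_RGB2GRAY);print(get_state()['ft_force'],get_state()['time'])
for r in (240,250): print(g[r,340:370].tolist())"
```

```text
[-0.31225394 -1.54986023 -0.14771839] 27.625
[75, 64, 54, 62, 68, 72, 61, 38, 31, 70, 104, 104, 93, 94, 105, 112, 111, 110, 109, 103, 152, 183, 179, 178, 178, 180, 174, 168, 149, 105]
[74, 73, 82, 84, 69, 60, 61, 50, 28, 21, 74, 88, 71, 73, 73, 75, 84, 90, 95, 104, 136, 154, 149, 150, 148, 148, 150, 132, 97, 80]
```

The tray stayed within about 0.4 mm of where the buffer read ~4 N, so it appears to be locked. I'll lift away and check the roll from above.

Call:
servo_tool(
  linear=[
    [0, 0.02, 0],
    [0, 0.03, -0.03],
    [0, 0.03, -0.08],
    [0, 0.03, -0.13],
    [0, 0.02, -0.176],
    [0, 0, -0.176],
    [0, -0.03, -0.176],
    [0, -0.06, -0.176],
    [0, -0.06, -0.176],
    [0, -0.06, -0.176],
  ],
  delta_rot=[
    [0, 0, 0],
    [0, 0, 0],
    [0, 0, 0],
    [0, 0, 0],
    [0, 0, 0],
    [0, 0, 0],
    [0, 0, 0],
    [0, 0, 0],
    [0, 0, 0],
    [0, 0, 0],
  ],
  grip=[0, 0, 0, 0, 0, 0, 0, 0, 0, 0],
)

```text
time: 28.88
tcp_pos: [0.503, -0.1973, 0.1992]
tcp_rot: [0.0, 1.0, 0.013, -0.0]
ft_force: [0.1, -0.2, -0.9]
opening: 0.006
grip_force: 0.0
```

```bash
sed -e 's/-.245,.106/-.178,.106/' -e 's/np.arange(-.075,.09,.002)/np.arange(0,.15,.001)/' m.py > m3.py; python3 m3.py; python3 -c "
from h import *
t=camera('top');g=cv2.cvtColor(t['color'],cv2.COLOR_RGB2GRAY)
for r in (240,250): print(g[r,340:370].tolist())"
```

```text
28.925 [ 0.50305488 -0.1975345   0.19932178]
exp [292.23683993 228.7474335 ]
core [289.1 225.4] [37.8 39.1] [ 0.50750422 -0.17569349  0.106     ] [array([289.14343262, 225.38143921])]
blob (268.5, 257.0) 4.9 roll-top [ 0.4825 -0.1602  0.106 ] tip [ 0.4845 -0.161   0.112 ]
blob (293.4, 228.5) 6.4 roll-top [ 0.5052 -0.1789  0.106 ] tip [ 0.5067 -0.1793  0.112 ]
blob (289.0, 226.0) 21.2 roll-top [ 0.507  -0.1756  0.106 ] tip [ 0.5085 -0.1761  0.112 ]
blob (323.4, 242.7) 77.6 roll-top [ 0.4948 -0.2014  0.106 ] tip [ 0.4966 -0.2013  0.112 ]
-0.033 [53, 53, 53, 67, 124, 123, 118, 110, 121, 148, 151, 160, 160, 159, 154, 149, 148, 108, 106, 95, 74, 65, 116, 115, 114, 113, 115, 150, 171, 165, 81, 42, 73, 135, 147, 146, 146, 147, 146, 146, 146, 148, 146, 148, 147, 148, 149, 145, 73, 77, 81, 83, 86, 84, 82, 80, 85, 82, 82, 80, 82, 83, 83, 83, 85, 81, 83, 82, 82, 83, 80, 82, 82, 84, 83, 86, 84, 82, 82, 79, 85, 84, 85, 83, 83, 81, 82, 85, 85, 85, 85, 85, 83, 82, 83, 86, 84, 86, 83, 83, 83, 84, 84, 84, 81, 84, 84, 80, 64, 65, 67, 65, 67, 67, 68, 68, 67, 72, 61, 63, 65, 63, 68, 102, 101, 91, 65, 63
[... 309 characters left out ...]
32, 149, 148, 145, 74, 83, 84, 79, 67, 66, 67, 67, 64, 66, 65, 66, 65, 65, 67, 64, 67, 88, 82, 82, 81, 84, 81, 84, 66, 65, 66, 64, 64, 66, 65, 66, 64, 65, 65, 65, 68, 84, 85, 86, 85, 85, 85, 83, 66, 67, 67, 67, 67, 63, 65, 64, 65, 63, 66, 64, 65, 80, 85, 83, 68, 65, 67, 65, 68, 70, 70, 67, 67, 67, 44, 53, 67, 63, 90, 101, 100, 97, 65, 59, 66, 65, 58, 51, 50, 51, 42, 47, 41, 49, 75, 70, 74, 67, 42, 40, 46, 46, 57, 71, 70, 69]
[75, 65, 54, 61, 68, 72, 61, 37, 30, 71, 104, 103, 93, 94, 103, 111, 111, 111, 109, 103, 151, 177, 222, 249, 248, 251, 242, 218, 197, 162]
[74, 73, 82, 84, 68, 59, 61, 50, 26, 20, 73, 87, 69, 73, 73, 73, 81, 118, 122, 98, 152, 225, 250, 247, 247, 248, 247, 225, 173, 124]
```

The wall edges put the tray centre at track x ≈ 0.076. It is at rest, with the roll within 4 mm of the tray's centre line. Handing in.

```bash
python3 -c "
from h import *
print(sign_off())"
```

```text
the job is handed in; nothing more can be done
None
```

I handed the job in: the roll is on the spindle and the tray appears locked in the bay, but no verdict came back. The catch was inferred from buffer force and tray position, not seen, and my first push passed over the rear wall and moved the tray by the roll, so I redid it from behind.

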